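# Take the child-resistant cap off the clamped bottle

## Task

Open the bottle that is held in the bench clamp: its red child-resistant cap only spins round idly when turned, so press it down firmly and, keeping it pressed, turn it anticlockwise (seen from above) about a sixth of a turn until it stops, then lift it off. Set the cap down in the steel tray, right way up, and let go of it; do not disturb the beaker or the dropper bottle.

Things in the scene. Friction and masses are not known exactly. Their poses are not given: they have to be found in the camera images.
- cap_mid (a point): Centre of the red child-resistant cap's outer shell, half-way up on its upright axis (point z, up through the top). Shell: ribbed cylinder 58 mm in diameter, 34 mm tall, flat top 17 mm above this point with two raised white arrows in the opening direction (anticlockwise from above); Grip it across the diameter from above; 10 mm of free height from the shell down to the neck's flange.
- cap_shell (a joint): How far (m) the red shell is pressed down on the white inner cap inside it: 0 free, over 0.002 its teeth catch the inner cap, 0.0035 fully down. It springs back up; unpressed it spins idly. With the seal below it the shell goes down 6 mm in all, at about 9 N. If teeth meet tip to tip it drops the last 2 mm only after a few degrees of turn: keep pressing, 10 to 20 N, while turning.
- neck_top (a point): Centre of the top of the bottle's white bayonet neck, upright axis; 44 mm wide over its ledge. Shut, cap centre is level with this point. Pressed, the inner cap turns 50 degrees anticlockwise from shut to the middle of the release slots (free from 38 to 62, where it stops), the shell up to 11 more for play in the teeth; it then lifts straight off, clear after 30 mm. Until then it is held fast.
- clamp: Grey bench clamp, base 120 x 150 x 8 mm, fixed; origin at the centre of its underside. It holds fast a white plastic bottle (70 mm along the clamp's x, 94 mm along y, 176 mm tall) standing on its base; the neck's flange is 50 mm wide on top of it. Nothing of these can move or turn.
- tray_in (a point): Centre of the inner floor of a square, shallow, loose steel tray, 170 x 170 mm outside, floor 3 mm above the bench, walls 3 mm thick and 12 mm high, weight 0.5 kg. The point's x and y run along its sides, z up
- beaker: Bystander: small clear 50 ml beaker, 54 mm wide, 69 mm tall; origin at the centre of its underside
- dropper: Bystander: white dropper bottle with a pointed nozzle, 37 mm in diameter, 133 mm tall; origin at the centre of its underside
Things that resemble listed ones, but are neither listed nor needed, are in the scene too. Several things look just like the part that bears tray_in: the one meant starts farthest to the robot's right.

How it is judged:
On the way:
1. the cap has been lifted clear of the neck (z of cap_mid in the frame of neck_top above 0.025 m), for 0.1 s.
At the end, for the whole second after the job is handed in: The cap lies in the tray, inside its walls (centre within 60 mm of the tray's centre along each side and less than 22 mm above its floor), right way up and level within 0.12 rad, let go of (x of cap_mid in the frame of tray_in between -0.06 and 0.06 m and y of cap_mid in the frame of tray_in between -0.06 and 0.06 m and z of cap_mid in the frame of tray_in below 0.022 m and angle between cap_mid's own z axis and vertical below 0.12 rad); the robot touches nothing.
It fails at once if the beaker is moved by more than 30 mm (distance of beaker from where it was at the start of the episode above 0.03 m).
It fails at once if the dropper bottle is moved by more than 30 mm (distance of dropper from where it was at the start of the episode above 0.03 m).
It also fails if it takes over 54 s, if anything falls off the work surface, if the arm or the gripper's body presses on something with over 40 N, if the wrist force passes 120 N, or if a joint passes its speed limit or range.

## Robot

A 6-joint arm with a two-finger parallel gripper is mounted at the origin on a cart in front of the work surface, level with it; the furniture and walls round the work are solid. World frame = base frame: x ahead of the robot, y to its left, z up, the work surface at z = 0. Lengths are in m, angles in rad, forces in N, time in s.
With the tool pointing down it reaches from about 0.35 to 0.875 m from the base axis. Payload 4.2 kg.
Tool frame: the origin (TCP) lies midway between the tips of the shut fingers; the grasp point (between the pads) lies 19 mm behind it; z points along the fingers, y is the direction in which the jaws open and shut (so a half turn about z gives the same grasp; the last joint's range is limited). The gripper opens to 87 mm and grips with 3 to 60 N. Pads are 19 mm wide; open, the fingers measure 117 mm over their backs; the gripper's body (75 mm by 190 mm) begins 51 mm behind the grasp point.
Start: joints at [-0.932, 0.385, 0.008, 0, -1.194, -0.259], TCP at [0.232, -0.58, 0.223] pointing down, gripper open.
Joint ranges: [-3.14, 3.14], [-1.21, 2.06], [-1.07, 1.41], [-3.16, 2.05], [-2.99, -0.16], [-3.1, 3.1]. Speed limits (rad/s): [2.79, 2.79, 3.14, 3.14, 3.14, 3.14].

## Interface

Orientations are given as a 3x3 rotation matrix whose columns are the frame's x, y, z axes.
In Python, from rig import ctrl, eoat, planner, snapshot, finish_job, sensors gives the robot as it stands. Calls block until the motion is done:
- ctrl.reach(position, orientation): joint-space move of the TCP to a pose.
- ctrl.servo_line(position, orientation=None, rate=0.15, max_force=None): straight line of the TCP; orientation=None keeps the orientation; rate is the mean speed in m/s. With max_force (N) it stops when the force on the tool has changed by that much, and returns True; else False.
- ctrl.move_joints(angles): joint-space move.
- eoat.open_jaws() and eoat.clamp(grip_force=None): open the fingers fully, or close them until they stop; grip_force is the grip in N (None keeps the last).
- ctrl.dwell(seconds).
- planner.solve_ik(position, orientation): joint angles nearest the present ones, or None.
- snapshot(name): name is "scene" or "side" or "wrist"; returns a dict with "pixels" (420x560x3 uint8, red, green, blue), "K" (3x3 intrinsics, pixels), "R" (3x3) and "t" (3): a world point X has camera coordinates R X + t; the wrist camera has in their place "hand_eye" (4x4, takes a point from camera to tool coordinates, whose origin is the TCP and whose axes are the flange's). Camera axes: x right, y down, z forward; pixel columns grow to the right and rows downward; lengths in m; the calibration is good to about 2 mm. A picture is of the moment at which its call begins: read the wrist's pose just before it. There is no depth.
A pose or a line that the arm cannot do raises ctrl.Unreachable and nothing moves.
- finish_job(): hands the job in, once; it reports no verdict.
Readings, each from a call of its own:
- sensors.get_time_s(): time.
- sensors.get_q(): joint angles.
- sensors.get_joint_vel(): joint speeds.
- sensors.get_joint_torque(): joint torques, N m.
- sensors.get_position(): TCP position.
- sensors.get_ee_rot(): TCP orientation.
- sensors.get_force(): force on the tool from outside, world axes, zero at the start.
- sensors.get_moment(): the same for the moment, N m.
- sensors.get_finger_gap(): opening from 0.0 (shut) to 1.0 (fully open).
Only numpy, scipy, OpenCV 4.12 (cv2) and the standard library are available. Lean on these libraries where they do the work, as an engineer would, in place of code of your own. Each camera call takes 0.05 s, during which the arm holds its last target.

## Working session

There is one attempt and no reset: what is moved stays moved. The work goes in short steps, each a Python script; the robot and the scene stay as the last script left them, time stands still between calls to the robot, and variables do not carry over. Pictures are saved under pics/ and viewed, and the job is handed in when it is done.

```bash
mkdir -p pics; ls; python3 - <<'E'
from rig import *
import cv2,numpy as np,pickle
d={}
for n in ["scene","side","wrist"]:
    p=sensors.get_position();R=sensors.get_ee_rot()
    s=snapshot(n);d[n]=s;s['p']=p;s['Re']=R
    cv2.imwrite(f"pics/{n}0.png",cv2.resize(s['pixels'][:,:,::-1],(800,600),interpolation=cv2.INTER_CUBIC))
    print(n,[ (k,np.round(v,4).tolist()) for k,v in s.items() if k!='pixels'])
pickle.dump(d,open('d0.pkl','wb'))
print(sensors.get_time_s(),sensors.get_force())
E
```

```text
pics
scene [('K', [[397.4046, 0.0, 277.3926], [0.0, 397.4046, 209.0291], [0.0, 0.0, 1.0]]), ('R', [[-0.8423, -0.539, 0.0086], [-0.2607, 0.3932, -0.8817], [0.4719, -0.7449, -0.4717]]), ('t', [0.5891, 0.2037, 1.2599]), ('p', [0.2315, -0.5799, 0.2215]), ('Re', [[-0.9288, -0.3705, -0.0009], [-0.3705, 0.9288, 0.002], [0.0001, 0.0022, -1.0]])]
side [('K', [[524.0992, 0.0, 282.5662], [0.0, 524.0992, 217.5132], [0.0, 0.0, 1.0]]), ('R', [[0.9948, -0.1003, -0.0202], [-0.0683, -0.5039, -0.8611], [0.0762, 0.8579, -0.5081]]), ('t', [-0.5209, 0.2728, 1.4879]), ('p', [0.2315, -0.5799, 0.2215]), ('Re', [[-0.9288, -0.3706, -0.0009], [-0.3706, 0.9288, 0.002], [0.0001, 0.0022, -1.0]])]
wrist [('K', [[300.4815, 0.0, 277.6732], [0.0, 300.4815, 211.7815], [0.0, 0.0, 1.0]]), ('hand_eye', [[0.0006, -0.9613, -0.2756, 0.0766], [1.0, 0.0003, 0.0009, -0.0013], [-0.0008, -0.2756, 0.9613, -0.1615], [0.0, 0.0, 0.0, 1.0]]), ('p', [0.2315, -0.58, 0.2216]), ('Re', [[-0.9288, -0.3706, -0.0008], [-0.3706, 0.9288, 0.0018], [0.0001, 0.002, -1.0]])]
0.15 [0.30112904 0.81529539 0.48179427]
```

View pics/scene0.png

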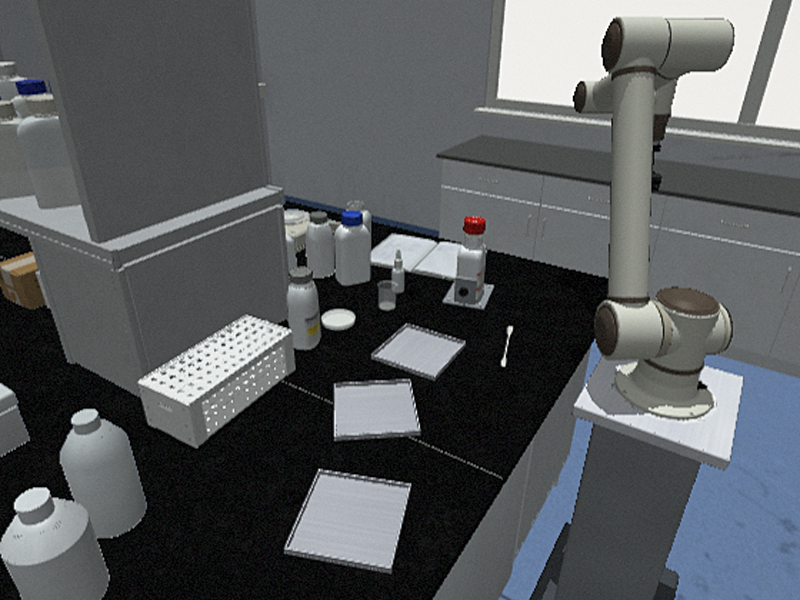

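View pics/side0.png

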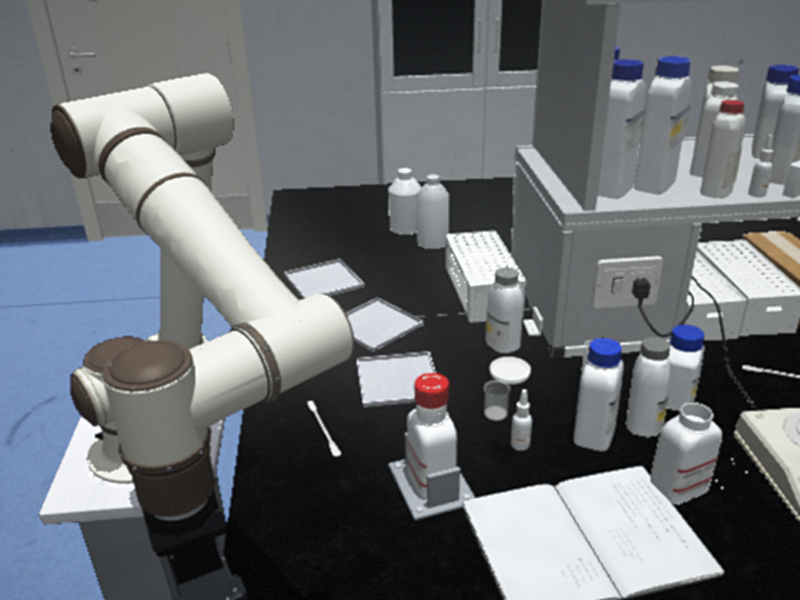

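View pics/wrist0.png

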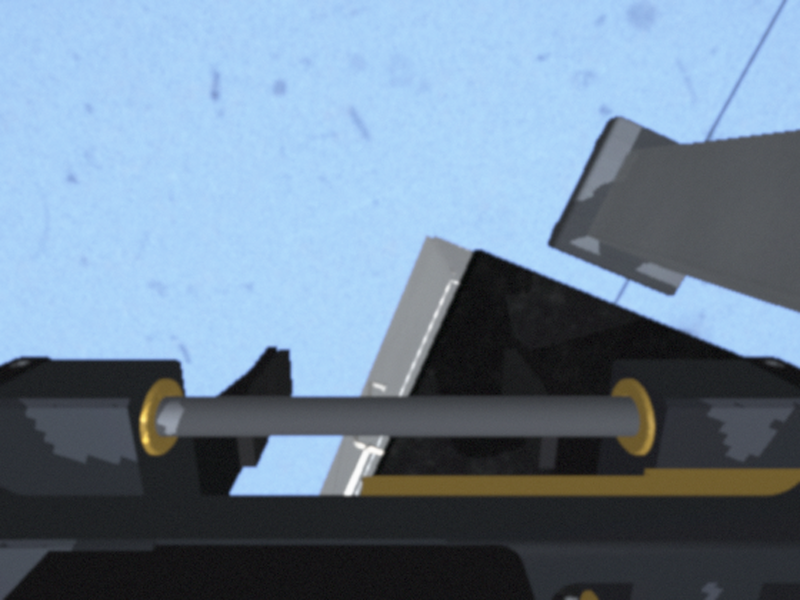

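```bash
python3 - <<'E'
import cv2,pickle,numpy as np
d=pickle.load(open('d0.pkl','rb'))
a=d['scene']['pixels'][135:280,250:390,::-1]; b=d['side']['pixels'][235:370,240:400,::-1]
cv2.imwrite('pics/a.png',cv2.resize(a,None,fx=4,fy=4,interpolation=cv2.INTER_CUBIC))
cv2.imwrite('pics/b.png',cv2.resize(b,None,fx=4,fy=4,interpolation=cv2.INTER_CUBIC))
E
```

```text
(no output)
```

View pics/a.png

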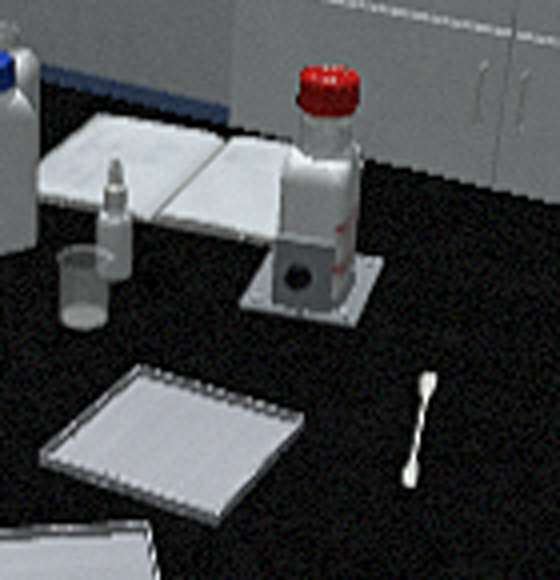

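View pics/b.png

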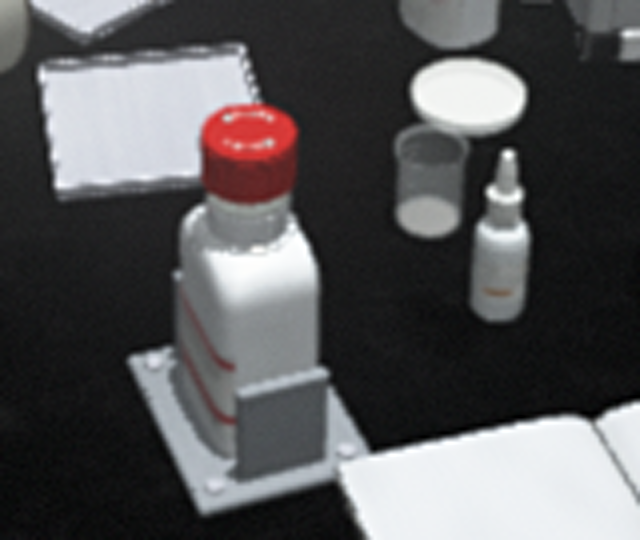

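```bash
cat > h.py <<'E'
import cv2,numpy as np
from scipy.optimize import least_squares
def proj(s,X):
    X=np.atleast_2d(X);c=X@np.array(s['R']).T+s['t'];u=c@np.array(s['K']).T
    return u[:,:2]/u[:,2:]
def ray(s,uv):
    dd=np.array(s['R']).T@np.linalg.inv(s['K'])@np.array([*uv,1.]);o=-np.array(s['R']).T@s['t'];return o,dd
def atz(s,uv,z):
    o,dd=ray(s,uv);return o+dd*(z-o[2])/dd[2]
def wristcam(s):
    T=np.eye(4);T[:3,:3]=s['Re'];T[:3,3]=s['p'];M=np.linalg.inv(T@np.array(s['hand_eye']))
    s['R']=M[:3,:3];s['t']=M[:3,3];return s
E
python3 - <<'E'
import pickle
from h import *
d=pickle.load(open('d0.pkl','rb'))
obs={}
for n,(r0,r1,c0,c1) in {'scene':(140,170,315,350),'side':(255,292,280,320)}.items():
    im=d[n]['pixels'].astype(int)
    m=np.zeros(im.shape[:2],bool)
    sub=im[r0:r1,c0:c1]; m[r0:r1,c0:c1]=(sub[...,0]-sub[...,1]>50)
    cn=np.concatenate(cv2.findContours(m.astype(np.uint8),0,1)[0])
    h=cv2.convexHull(cn).astype(float).reshape(-1,2)
    M=cv2.moments(cv2.convexHull(cn));print(n,m.sum(),h.min(0),h.max(0))
    obs[n]=np.r_[h.min(0)-.5,h.max(0)+.5]
th=np.linspace(0,2*np.pi,90)
ring=np.c_[np.cos(th)*.029,np.sin(th)*.029,0*th]
cyl=np.r_[ring+[0,0,.017],ring-[0,0,.017]]
def f(x):
    r=[]
    for n in obs:
        q=proj(d[n],cyl+x); r+=list(np.r_[q.min(0),q.max(0)]-obs[n])
    return r
s=least_squares(f,[.45,-.5,.2]);print('cap_mid',s.x,np.round(s.fun,2))
A=lambda x,y:(x/4+250,y/4+135)
B=lambda x,y:(x/4+240,y/4+235)
print('tray top corners scene');
for p in [(138,366),(304,416),(218,522),(40,460)]: print(atz(d['scene'],A(*p),.012))
print('tray side')
for p in [(40,65),(245,45),(58,195)]: print(atz(d['side'],B(*p),.012))
print('clamp base top'); 
for p in [(262,247),(383,257),(356,325),(240,306)]: print(atz(d['scene'],A(*p),.008))
for p in [(130,357),(205,510),(370,455)]: print(atz(d['side'],B(*p),.008))
print('beaker',atz(d['scene'],A(85,325),0),atz(d['side'],B(428,232),0))
print('dropper',atz(d['scene'],A(116,276),0),atz(d['side'],B(498,312),0))
for n,p in [('dark',(510,345))]:print(n,atz(d['side'],(p[0]*.7,p[1]*.7),0))
print('white jars',atz(d['scene'],(305*.7,340*.7),0),'lid',atz(d['scene'],(338*.7,320*.7),0))
E
```

```text
scene 166 [325. 151.] [339. 163.]
side 461 [290. 261.] [314. 284.]
cap_mid [ 0.55844428 -0.17185701  0.21888736] [-0.12 -0.14  0.51  0.4   0.58 -0.9  -0.33  0.72]
tray top corners scene
[0.61522146 0.08256584 0.012     ]
[0.44675166 0.07531128 0.012     ]
[0.43362974 0.25494955 0.012     ]
[0.60251074 0.26078518 0.012     ]
tray side
[0.44061875 0.24120295 0.012     ]
[0.61136075 0.24857251 0.012     ]
[0.44589111 0.0661094  0.012     ]
clamp base top
[ 0.63929824 -0.21100685  0.008     ]
[ 0.52030228 -0.26127892  0.008     ]
[ 0.48121065 -0.10876108  0.008     ]
[ 0.59527417 -0.08018376  0.008     ]
[ 0.48488213 -0.11330265  0.008     ]
[ 0.51950372 -0.25764301  0.008     ]
[ 0.62960427 -0.22348532  0.008     ]
beaker [0.71142511 0.02644284 0.        ] [0.71486857 0.00297226 0.        ]
dropper [ 7.42353225e-01 -7.96044197e-02  1.11022302e-16] [ 0.74515438 -0.09009605  0.        ]
dark [0.80524086 0.27052788 0.        ]
white jars [0.79640953 0.27519895 0.        ] lid [0.78847352 0.15031505 0.        ]
```

```bash
cat >> h.py <<'E'
def Rd(psi):  # tool down, tool y axis at yaw psi
    y=np.array([np.cos(psi),np.sin(psi),0]);z=np.array([0,0,-1.]);return np.c_[np.cross(y,z),y,z]
E
python3 - <<'E'
from rig import *
from h import *
for deg in range(-180,180,30):
    o=[]
    for p in [(.558,-.172,.34),(.558,-.172,.204),(.526,.165,.006)]:
        q=planner.solve_ik(p,Rd(np.radians(deg)));o.append(None if q is None else np.round(q,2).tolist())
    print(deg,o)
E
```

```text
-180 [[-0.02, 0.26, 0.11, 0.0, -1.43, 0.02], [-0.02, 0.33, -0.12, 0.0, -1.12, 0.02], [0.6, 0.51, -0.42, 0.0, -0.63, -0.6]]
-150 [[-0.02, 0.26, 0.11, 0.0, -1.43, 0.55], [-0.02, 0.33, -0.12, 0.0, -1.12, 0.55], [0.6, 0.51, -0.42, 0.0, -0.63, -0.07]]
-120 [[-0.02, 0.26, 0.11, 0.0, -1.43, 1.07], [-0.02, 0.33, -0.12, 0.0, -1.12, 1.07], [0.6, 0.51, -0.42, 0.0, -0.63, 0.45]]
-90 [[-0.02, 0.26, 0.11, 0.0, -1.43, 1.59], [-0.02, 0.33, -0.12, 0.0, -1.12, 1.59], [0.6, 0.51, -0.42, 0.0, -0.63, 0.97]]
-60 [[-0.02, 0.26, 0.11, 0.0, -1.43, 2.12], [-0.02, 0.33, -0.12, 0.0, -1.12, 2.12], [0.6, 0.51, -0.42, 0.0, -0.63, 1.5]]
-30 [[-0.02, 0.26, 0.11, 0.0, -1.43, 2.64], [-0.02, 0.33, -0.12, 0.0, -1.12, 2.64], [0.6, 0.51, -0.42, 0.0, -0.63, 2.02]]
0 [None, None, [0.6, 0.51, -0.42, 0.0, -0.63, 2.54]]
30 [[-0.02, 0.26, 0.11, 0.0, -1.43, -2.6], [-0.02, 0.33, -0.12, 0.0, -1.12, -2.6], [0.6, 0.51, -0.42, 0.0, -0.63, 3.07]]
60 [[-0.02, 0.26, 0.11, 0.0, -1.43, -2.07], [-0.02, 0.33, -0.12, 0.0, -1.12, -2.07], [0.6, 0.51, -0.42, -0.0, -0.63, -2.69]]
90 [[-0.02, 0.26, 0.11, 0.0, -1.43, -1.55], [-0.02, 0.33, -0.12, 0.0, -1.12, -1.55], [0.6, 0.51, -0.42, -0.0, -0.63, -2.17]]
120 [[-0.02, 0.26, 0.11, 0.0, -1.43, -1.03], [-0.02, 0.33, -0.12, 0.0, -1.12, -1.03], [0.6, 0.51, -0.42, 0.0, -0.63, -1.65]]
150 [[-0.02, 0.26, 0.11, 0.0, -1.43, -0.5], [-0.02, 0.33, -0.12, 0.0, -1.12, -0.5], [0.6, 0.51, -0.42, 0.0, -0.63, -1.12]]
```

```bash
python3 - <<'E'
from rig import *
from h import *
import pickle
ctrl.reach([.558,-.172,.34],Rd(np.radians(120)))
ctrl.dwell(.2)
p=sensors.get_position();R=sensors.get_ee_rot()
s=snapshot('wrist');s['p']=p;s['Re']=R;pickle.dump(s,open('w1.pkl','wb'))
wristcam(s)
im=s['pixels'].copy()
cv2.imwrite('pics/w1.png',cv2.resize(im[:,:,::-1],(800,600),interpolation=cv2.INTER_CUBIC))
print(p,sensors.get_time_s(),sensors.get_force())
c=np.array([.5584,-.1719,.2189]);print('pred top',proj(s,c+[0,0,.017]),'r',300*.029/.27)
E
```

```text
[ 0.55775062 -0.17272942  0.33979638] 2.3333 [ 0.74333278  0.3231503  -0.39093326]
pred top [[279.07179364 213.52467405]] r 32.22222222222222
```

View pics/w1.png

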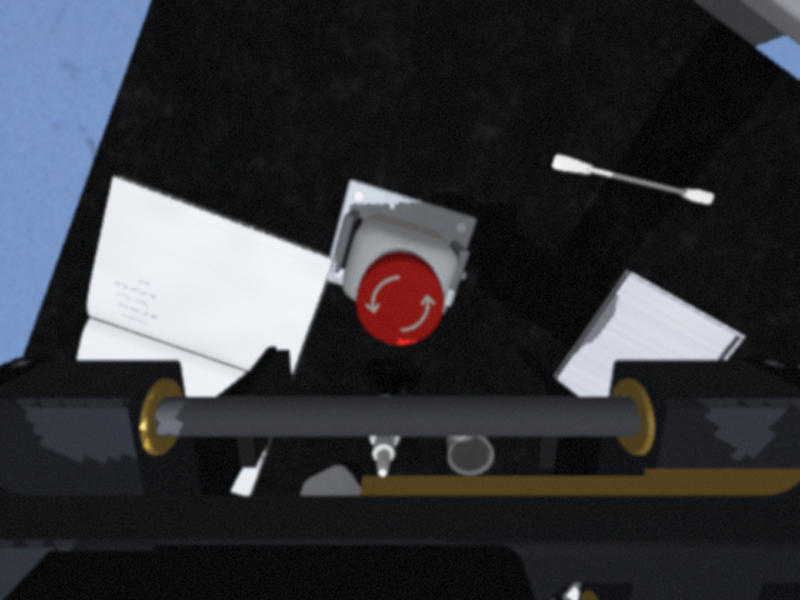

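```bash
python3 - <<'E'
import pickle
from h import *
d=pickle.load(open('d0.pkl','rb'));d['wrist']=wristcam(pickle.load(open('w1.pkl','rb')))
for n,(r0,r1,c0,c1),k in [('scene',(145,170,315,350),16),('side',(253,295,280,322),14),('wrist',(165,250,240,320),7)]:
    cv2.imwrite(f'pics/z_{n}.png',cv2.resize(d[n]['pixels'][r0:r1,c0:c1,::-1],None,fx=k,fy=k,interpolation=cv2.INTER_NEAREST))
obs={}
for n,(r0,r1,c0,c1) in {'scene':(140,170,315,350),'side':(255,292,280,320),'wrist':(165,250,240,320)}.items():
    im=d[n]['pixels'].astype(int);sub=im[r0:r1,c0:c1]
    for th in (25,40,60):
        m=np.zeros(im.shape[:2],np.uint8);m[r0:r1,c0:c1]=(sub[...,0]-sub[...,1]>th)
        k,l,st,_=cv2.connectedComponentsWithStats(m);i=1+st[1:,4].argmax();x,y,w,h=st[i,:4]
        print(n,th,(x-.5,y-.5,x+w-.5,y+h-.5))
        if th==40: obs[n]=np.array([x-.5,y-.5,x+w-.5,y+h-.5])
th=np.linspace(0,2*np.pi,90)
ring=np.c_[np.cos(th)*.029,np.sin(th)*.029,0*th];cyl=np.r_[ring+[0,0,.017],ring-[0,0,.017]]
def f(x,ns):
    r=[]
    for n in ns:
        q=proj(d[n],cyl+x);r+=list(np.r_[q.min(0),q.max(0)]-obs[n])
    return np.array(r)
for ns in (['scene','side'],['wrist'],['side','wrist'],['scene','side','wrist']):
    s=least_squares(f,[.55,-.17,.2],args=(ns,));print(ns,s.x.round(4),np.round(s.fun,2))
E
```

```text
scene 25 (np.float64(323.5), np.float64(150.5), np.float64(339.5), np.float64(163.5))
scene 40 (np.float64(324.5), np.float64(150.5), np.float64(339.5), np.float64(163.5))
scene 60 (np.float64(324.5), np.float64(150.5), np.float64(339.5), np.float64(163.5))
side 25 (np.float64(289.5), np.float64(260.5), np.float64(314.5), np.float64(285.5))
side 40 (np.float64(289.5), np.float64(260.5), np.float64(314.5), np.float64(285.5))
side 60 (np.float64(289.5), np.float64(260.5), np.float64(313.5), np.float64(277.5))
wrist 25 (np.float64(247.5), np.float64(175.5), np.float64(310.5), np.float64(242.5))
wrist 40 (np.float64(248.5), np.float64(176.5), np.float64(310.5), np.float64(242.5))
wrist 60 (np.float64(248.5), np.float64(177.5), np.float64(309.5), np.float64(241.5))
['scene', 'side'] [ 0.5585 -0.173   0.2183] [-0.   -0.08  0.62  0.45  0.64 -0.44 -0.26  0.21]
['wrist'] [ 0.559  -0.1711  0.2153] [-0.09  0.1   0.09 -0.09]
['side', 'wrist'] [ 0.5587 -0.1712  0.2165] [ 0.65 -0.25 -0.3   0.35 -0.18 -0.09  0.28  0.  ]
['scene', 'side', 'wrist'] [ 0.5585 -0.1714  0.2175] [-0.2   0.23  0.42  0.78  0.59 -0.53 -0.35  0.09 -0.41 -0.19  0.29  0.13]
```

View pics/z_wrist.png

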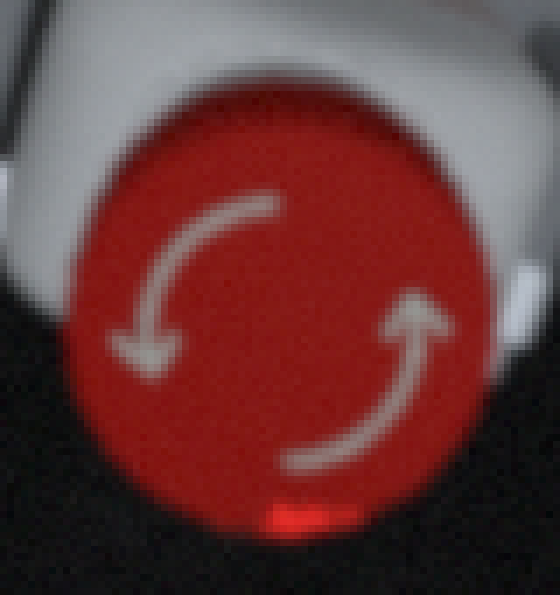

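View pics/z_side.png

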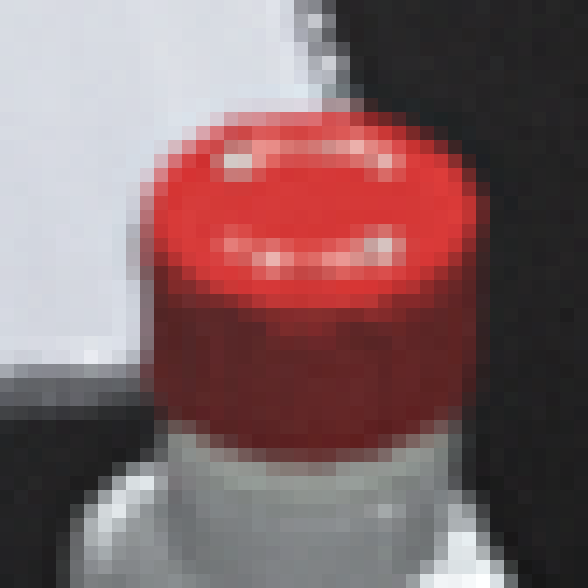

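View pics/z_scene.png

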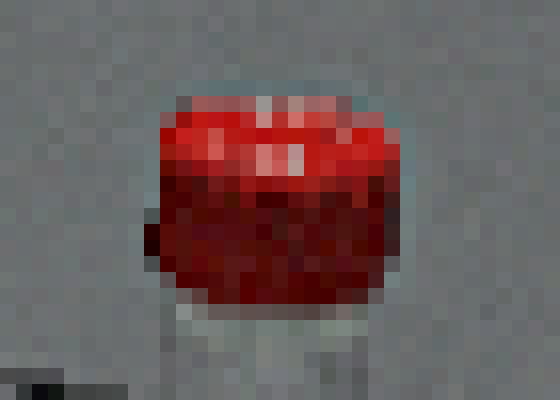

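```bash
python3 - <<'E'
from rig import *
from h import *
hit=ctrl.servo_line([.5585,-.1715,.203],Rd(np.radians(120)),rate=.12,max_force=8)
print(hit,sensors.get_position(),sensors.get_force())
eoat.clamp(45);ctrl.dwell(.2)
print(sensors.get_position(),sensors.get_force(),sensors.get_moment(),'gap mm',sensors.get_finger_gap()*87,sensors.get_time_s())
s=snapshot('side');cv2.imwrite('pics/g1.png',cv2.resize(s['pixels'][190:330,210:400,::-1],None,fx=4,fy=4,interpolation=cv2.INTER_CUBIC))
E
```

```text
False [ 0.55903549 -0.17159801  0.20389074] [-1.0559704  -0.64189231  0.55364719]
[ 0.55813764 -0.17123428  0.2030273 ] [-3.16930116  3.07955456  3.4490707 ] [0.94161037 0.6858532  0.01108139] gap mm 57.95014128405529 4.45
```

View pics/g1.png

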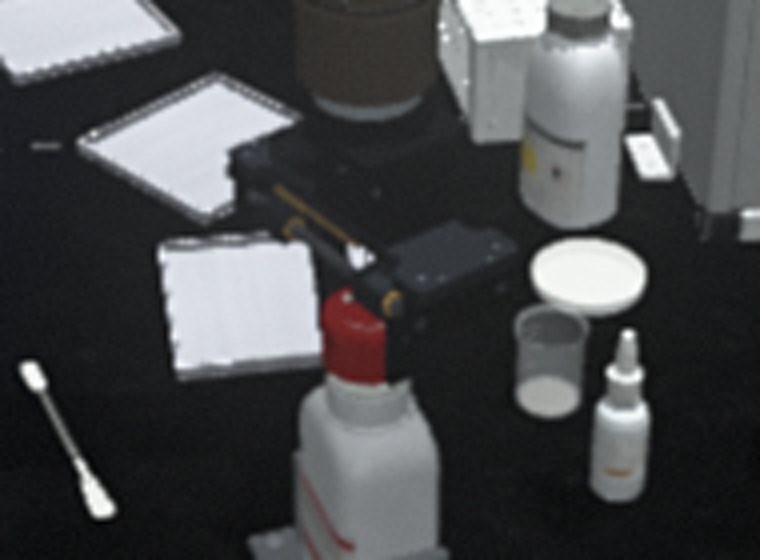

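```bash
python3 - <<'E'
from rig import *
from h import *
p=sensors.get_position()
z=p[2]
for k in range(1,7):
    t=[p[0],p[1],.2025-.0015*k]
    hit=ctrl.servo_line(t,Rd(np.radians(120)),rate=.01)
    ctrl.dwell(.05)
    F=sensors.get_force()
    print(np.round(t[2],4),hit,np.round(sensors.get_position(),4),F.round(1),sensors.get_finger_gap().round(3))
    if F[2]>16: break
print(sensors.get_time_s())
E
```

```text
Traceback (most recent call last):
AttributeError: 'float' object has no attribute 'round'
```

```bash
python3 - <<'E'
from rig import *
from h import *
p=sensors.get_position()
print(p,sensors.get_force())
for k in range(2,8):
    t=[.5582,-.1713,.2025-.0015*k]
    hit=ctrl.servo_line(t,Rd(np.radians(120)),rate=.01)
    ctrl.dwell(.05)
    F=sensors.get_force()
    print(np.round(t[2],4),hit,np.round(sensors.get_position(),4),F.round(1),sensors.get_finger_gap())
    if F[2]>16: break
print(sensors.get_time_s())
E
```

```text
[ 0.55844285 -0.17130142  0.20142058] [-2.25243286  2.82919824  4.16977323]
0.1995 False [ 0.5585 -0.1713  0.2   ] [-2.7  3.5  6.2] 0.6647009444656021
0.198 False [ 0.5586 -0.1714  0.1987] [-2.7  3.9  6.2] 0.6631707604588493
0.1965 False [ 0.5586 -0.1714  0.1976] [-2.8  3.6  7.5] 0.6607064582479543
0.195 False [ 0.5586 -0.1714  0.1969] [-3.5  3.8 10.4] 0.6609995467237046
0.1935 False [ 0.5587 -0.1714  0.1967] [-6.8  5.5 15.2] 0.6603858065707116
0.192 False [ 0.5588 -0.1715  0.1965] [-6.8  6.4 19.6] 0.6622495185756822
7.0083
```

```bash
python3 - <<'E'
from rig import *
from h import *
for a in range(6,60,6):
    q=planner.solve_ik([.5582,-.1713,.1922],Rd(np.radians(120+a)))
    ctrl.move_joints(q);ctrl.dwell(.05)
    F=sensors.get_force();M=sensors.get_moment();R=sensors.get_ee_rot()
    yaw=np.degrees(np.arctan2(R[1,1],R[0,1]))-120
    print(a,round(yaw,1),np.round(sensors.get_position(),4),F.round(1),np.round(M,2),round(sensors.get_finger_gap(),3),sensors.get_time_s())
    if abs(M[2])>1.0 or F[2]>35 : break
E
```

```text
6 6.1 [ 0.559  -0.1716  0.1965] [-7.2  5.7 17.5] [1.78 2.1  0.14] 0.661 7.3083
12 12.1 [ 0.5593 -0.1717  0.1965] [-5.7  5.5 18.7] [1.68 1.94 0.07] 0.659 7.6083
18 18.1 [ 0.5595 -0.1717  0.1966] [-6.2  6.9 17.9] [1.69 1.77 0.11] 0.662 7.9083
24 24.1 [ 0.5597 -0.1716  0.1966] [-5.6  5.4 17.6] [1.68 1.74 0.12] 0.663 8.2083
30 30.1 [ 0.5599 -0.1716  0.1966] [-4.8  5.1 18. ] [1.77 1.61 0.07] 0.664 8.5083
36 36.1 [ 0.5603 -0.1715  0.1966] [-3.8  5.1 16.5] [1.76 1.39 0.11] 0.661 8.8083
42 42.1 [ 0.5608 -0.1717  0.1966] [-2.9  5.  16.9] [1.53 1.08 0.07] 0.66 9.1083
48 48.1 [ 0.561  -0.1716  0.1966] [-2.6  5.6 16.8] [1.59 0.99 0.05] 0.661 9.4083
54 54.1 [ 0.561  -0.1715  0.1966] [-2.4  6.6 16.5] [1.69 1.04 0.08] 0.668 9.7083
```

```bash
python3 - <<'E'
from rig import *
from h import *
for a in range(57,90,3):
    q=planner.solve_ik([.5582,-.1713,.1922],Rd(np.radians(120+a)))
    ctrl.move_joints(q);ctrl.dwell(.05)
    F=sensors.get_force();M=sensors.get_moment();R=sensors.get_ee_rot()
    yaw=np.degrees(np.arctan2(R[1,1],R[0,1]))-120
    print(a,round(yaw%360,1),np.round(sensors.get_position(),4),F.round(1),np.round(M,2),round(sensors.get_finger_gap(),3),sensors.get_time_s())
    if abs(M[2])>.4 : break
E
```

```text
57 57.1 [ 0.5608 -0.1716  0.1966] [-3.2  5.4 16.7] [ 1.66  1.17 -0.17] 0.662 10.0083
60 60.0 [ 0.5602 -0.1718  0.1966] [-4.8  5.  17.6] [ 1.41  1.4  -0.18] 0.66 10.3083
63 63.0 [ 0.5597 -0.1718  0.1966] [-4.8  5.  18.2] [ 1.51  1.79 -0.35] 0.666 10.6083
66 65.9 [ 0.5594 -0.1717  0.1966] [-5.6  5.9 19.3] [ 1.69  1.98 -0.75] 0.662 10.9083
```

```bash
python3 - <<'E'
from rig import *
from h import *
def rep(l):
    F=sensors.get_force();M=sensors.get_moment();print(l,np.round(sensors.get_position(),4),F.round(1),np.round(M,2),round(sensors.get_finger_gap(),3),sensors.get_time_s())
O=Rd(np.radians(120+62))
q=planner.solve_ik([.5585,-.1713,.1922],O)
ctrl.move_joints(q);ctrl.dwell(.05);rep('back')
print(ctrl.servo_line([.5585,-.1713,.200],O,rate=.03));rep('a')
print(ctrl.servo_line([.5585,-.1713,.204],O,rate=.03,max_force=15));rep('b')
h=ctrl.servo_line([.5585,-.1713,.212],O,rate=.03,max_force=12);print(h);rep('c')
s=snapshot('side');cv2.imwrite('pics/g2.png',cv2.resize(s['pixels'][190:330,210:400,::-1],None,fx=4,fy=4,interpolation=cv2.INTER_CUBIC))
E
```

```text
back [ 0.5597 -0.1721  0.1966] [-4.8  4.  17.8] [ 1.2   1.84 -0.28] 0.658 11.2083
False
a [ 0.5594 -0.1719  0.2006] [-0.1  0.5  3.6] [-0.02  0.18  0.03] 0.657 11.6167
False
b [ 0.5588 -0.1714  0.2038] [ 1.2 -0.8  2.9] [-0.08 -0.21 -0.03] 0.662 11.9
False
c [ 0.5581 -0.1711  0.2116] [-0.1  0.7 -0.5] [0.01 0.07 0.02] 0.662 12.3167
```

View pics/g2.png

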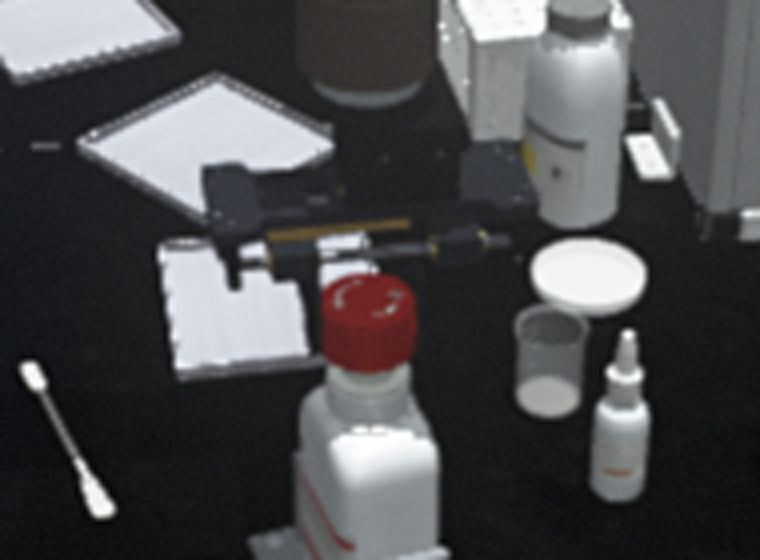

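```bash
python3 - <<'E'
from rig import *
from h import *
import pickle
O=Rd(np.radians(182))
print(ctrl.servo_line([.5585,-.1713,.30],O,rate=.1,max_force=15),sensors.get_force(),sensors.get_finger_gap())
O2=Rd(np.radians(182))
ctrl.servo_line([.526,.10,.26],O2,rate=.15)
ctrl.dwell(.2)
p=sensors.get_position();R=sensors.get_ee_rot()
s=snapshot('wrist');s['p']=p;s['Re']=R;pickle.dump(s,open('w2.pkl','wb'))
cv2.imwrite('pics/w2.png',cv2.resize(s['pixels'][:,:,::-1],(800,600),interpolation=cv2.INTER_CUBIC))
s=snapshot('side');cv2.imwrite('pics/s2.png',cv2.resize(s['pixels'][:,:,::-1],(800,600),interpolation=cv2.INTER_CUBIC));pickle.dump(s,open('s2.pkl','wb'))
print(p,sensors.get_force(),sensors.get_time_s())
E
```

```text
False [ 0.50747143 -0.62155326 -1.10199553] 0.6626138691139096
[0.52607844 0.09963629 0.26003994] [-0.71040173  0.83276218 -0.60331682] 15.6917
```

View pics/w2.png

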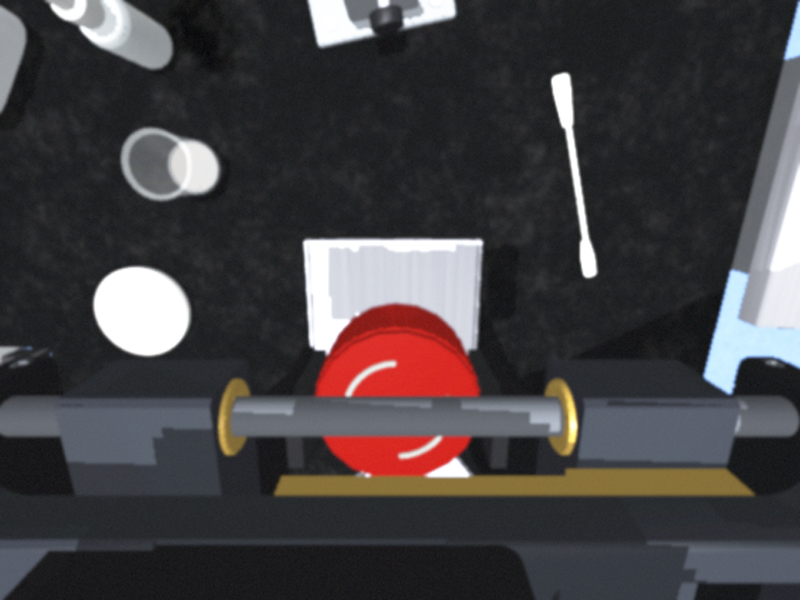

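View pics/s2.png

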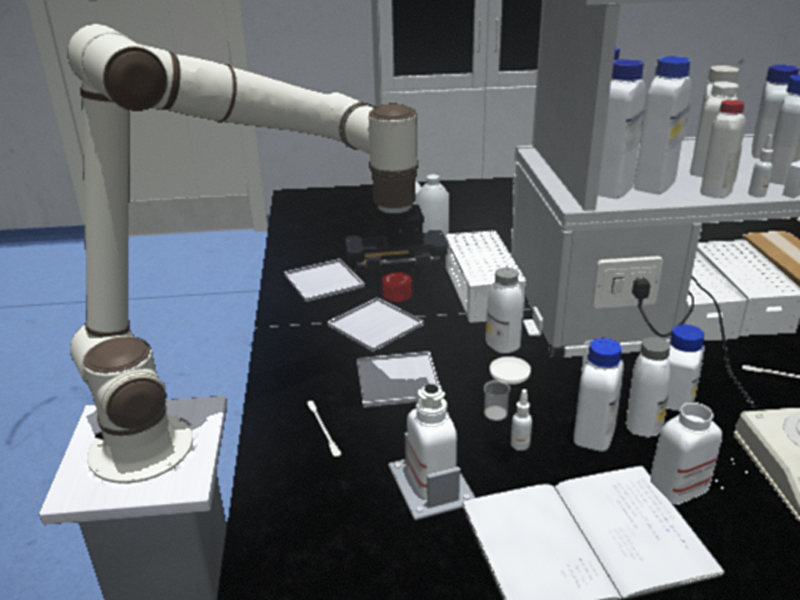

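```bash
python3 - <<'E'
import pickle
from h import *
w=wristcam(pickle.load(open('w2.pkl','rb')));s=pickle.load(open('s2.pkl','rb'))
for p in [(304,240),(483,240)]: print('w',atz(w,np.array(p)*.7,.012).round(4))
cs=[atz(s,np.array(p)*.7,.012) for p in [(358,356),(434,351),(441,402),(364,406)]];print(np.round(cs,4),np.mean(cs,0))
E
```

```text
w [0.6143 0.0814 0.012 ]
w [0.4438 0.0754 0.012 ]
[[0.4432 0.253  0.012 ]
 [0.6202 0.2507 0.012 ]
 [0.6087 0.0569 0.012 ]
 [0.4467 0.0638 0.012 ]] [0.52967371 0.15611973 0.012     ]
```

```bash
python3 - <<'E'
from rig import *
from h import *
def rep(l):
    F=sensors.get_force();print(l,np.round(sensors.get_position(),4),F.round(1),round(sensors.get_finger_gap(),3),sensors.get_time_s())
O=Rd(np.radians(182))
ctrl.servo_line([.526,.163,.20],O,rate=.15)
print(ctrl.servo_line([.526,.163,.025],O,rate=.12,max_force=10));rep('hi')
print(ctrl.servo_line([.526,.163,.003],O,rate=.02,max_force=5));rep('contact')
E
```

```text
False
hi [0.5265 0.1633 0.0257] [-0.   0.  -0.2] 0.658 18.0333
True
contact [0.5259 0.1629 0.0075] [-0.3 -0.1  4.6] 0.665 18.8583
```

```bash
python3 - <<'E'
from rig import *
from h import *
import pickle
O=Rd(np.radians(182))
eoat.open_jaws();ctrl.dwell(.2)
print(sensors.get_finger_gap(),sensors.get_force())
print(ctrl.servo_line([.526,.163,.20],O,rate=.12,max_force=15))
ctrl.dwell(.3)
p=sensors.get_position();R=sensors.get_ee_rot()
s=snapshot('wrist');s['p']=p;s['Re']=R;pickle.dump(s,open('w3.pkl','wb'))
cv2.imwrite('pics/w3.png',cv2.resize(s['pixels'][:,:,::-1],(800,600),interpolation=cv2.INTER_CUBIC))
s=snapshot('side');cv2.imwrite('pics/s3.png',cv2.resize(s['pixels'][150:370,180:440,::-1],None,fx=3,fy=2.7,interpolation=cv2.INTER_CUBIC))
print(p,sensors.get_force(),sensors.get_time_s())
E
```

```text
1.0027521336127332 [ 0.21466565 -0.44465111 -0.09176408]
False
[0.52591964 0.16296782 0.19972798] [ 1.28916079  0.00995002 -0.12596006] 22.0167
```

View pics/w3.png

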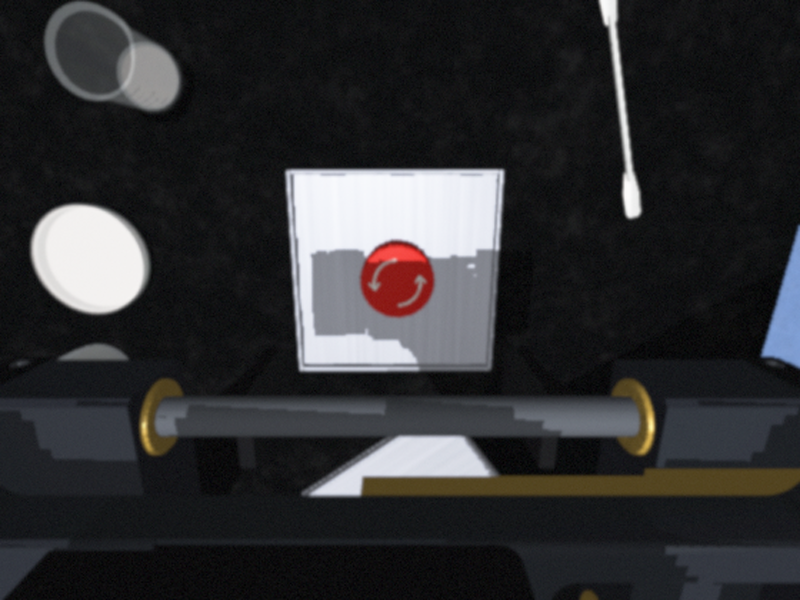

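View pics/s3.png

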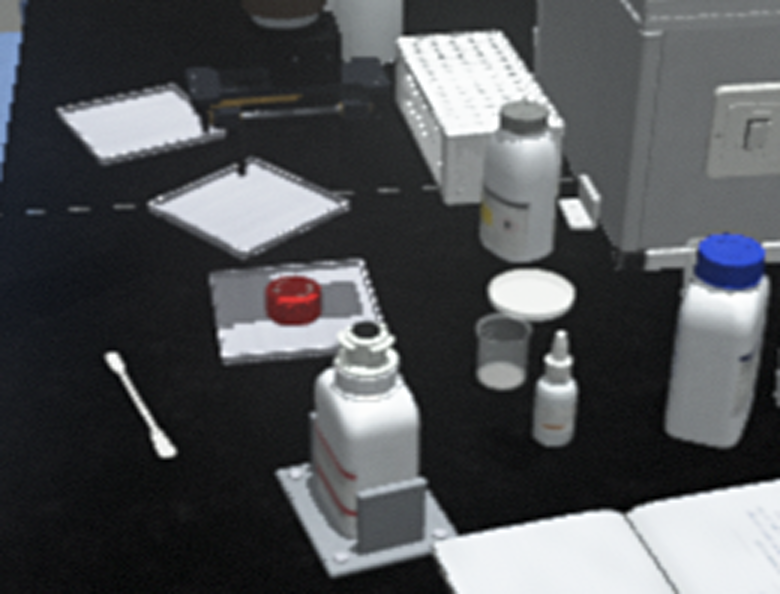

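The wrist picture shows the cap upright in the middle of the tray at about (398,279), arrows up. The side picture shows the bare neck, with the beaker and dropper bottle where they started.

```bash
python3 - <<'E'
from rig import *
print(finish_job(),sensors.get_time_s())
E
```

```text
the job is handed in; nothing more can be done
the job is handed in; nothing more can be done
```

The bottle is open, and the cap is lying right way up in the tray farthest to the robot's right. The job was handed in at about 22 s of the 54 s allowed; it reported no verdict.

**Opening:** I gripped the cap across its diameter with 45 N; the jaws stopped at 58 mm, which matches the shell. I pressed it down 6.3 mm, with 16–20 N on it while turning. It turned anticlockwise to about 66° of shell rotation, where the turning moment rose to 0.75 N·m, which I took as the stop. I backed off 4° to ease it, and the cap then lifted with no resistance.

**Placing:** I lowered it at the tray's centre until it touched with about 5 N, let go and raised the gripper clear.

**Last checks:**
- **Cap:** the pictures show it upright near the middle of the tray. I estimate its centre about 18 mm above the tray floor, from the height at touchdown; the limit is 22 mm. I judged level by eye and did not measure the tilt.
- **Bystanders:** the beaker and dropper bottle look unmoved. I did not measure them again after the job.
- **Robot:** the jaws were fully open and about 0.2 m above the bench, with only about 1 N of sensor reading.

**Disagreements:** the camera estimates of the cap's height differed by about 3 mm. The side camera put the tray's centre about 7 mm off from the wrist camera. I used the wrist camera's value for the tray, which agreed with the scene camera. While turning, the tool drifted sideways by up to about 2.5 mm, with no harm seen.

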